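# Pin the tension arm to the labelling machine

## Task

Pin the labelling machine's tension arm to its pivot bush: take the square-gripped pivot pin out of the stand, put it down through the arm's eye, feel for the hole of the eccentric bush underneath (it lies a little to one side, mostly hidden by the arm, and the loose arm slides along with the pin) and push the pin fully home, past the spring detent, until its collar sits on the arm. Be gentle: never press the pin against the arm or the machine with more than 45 N. Let go of the pin and leave the other pin, the rolls and the carton where they are.

Things in the scene. Friction and masses are not known exactly. Their poses are not given: they have to be found in the camera images.
- pin_grip (a point): Centre of the square grip of the pivot pin to use, which stands upright in one of the stand's holes. Steel, 65 to 125 g, 82 mm long. Grip 20 x 20 mm, 36 mm tall, at the pin's top; x and y are square to its flats, z points up. Below it a collar 28 mm across, 4 mm thick, its underside 22 mm below this point, then the shank.
- pin_tip (a point): Lower end of that pin's shank, on its axis, 64 mm below the grip's centre; z points to the grip. The shank is round, 12 mm across, 42 mm long from collar to tip, with a tapered nose (10 mm across at the tip, taper 2 mm long).
- round_pin_grip (a point): A thinner pin with a round grip (20 mm across, 36 mm tall), in the stand's other hole: not for this job, leave it. The point is the centre of its grip.
- stand: Grey plastic pin stand, 60 (x) x 140 (y) x 50 mm tall, fixed. Origin: centre of its underside. Two 15 mm holes lie 40 mm to either side of its centre along its y; the pins hang in them by their collars, which lie on the stand's top, either pin in either hole.
- tension_arm: Tension arm, loose: a level flat aluminium bar 8 mm thick lying on the machine's pivot bush and rest. Origin: centre of its eye (44 x 44 mm head with a 13.5 mm round hole through), on its underside. The bar, 30 mm wide, runs 172 mm along the arm's -y, with an upright rubber roller (56 mm tall) 155 mm from the eye. 0.12 to 0.18 kg; slides under a light sideways push.
- eye (a point): Centre of the eye's hole at the arm's upper face, 8 mm above the bush's top.
- machine: The labelling machine's tension station, fixed: grey deck 170 (x) x 290 (y) x 45 mm tall; origin on the table, straight below where the eye's centre lies at the start. On it a steel pivot bush, roundish, about 70 mm across, 40 mm high, under the eye, and 145 mm along -y a rest of equal height under the arm.
- bush_axis (a point): Point on the bush's flat top, 85 mm above the table, straight below the eye's centre at the start; axes as the machine's. The bush is eccentric: its hole for the pin lies with its centre 7 mm from this point, in a direction that differs each time, is not measured and is mostly hidden by the arm. The bush is clamped: it does not turn or move.
- bore (a point): A point 18 mm straight below the former. The bush's hole is vertical, beside this point; it is round, 13 mm across, 40 mm deep (right through), with a 0.5 mm chamfer at its mouth. At about this depth a spring detent in it resists the pin with roughly 3 to 12 N until the nose is past; the pin's weight alone does not pass it.
- label_roll_mid (a point): Bystander: a paper label roll lying flat, 120 mm across, 55 mm tall; the point is its middle.
- tape_roll_mid (a point): Bystander: an amber packing-tape roll lying flat, 92 mm across, 48 mm tall; the point is its middle.
- carton_mid (a point): Bystander: a small pale carton 60 x 90 x 45 mm tall; the point is its middle.
Mind the look-alikes: they are no part of the job. Leave any orange or yellow look-alike of the part that bears pin_grip alone.

How it is judged (in metres and radians):
On the way, in this order (a step that is already met when the one before it is completed fails the run):
1. the square-gripped pin is lifted clear of the stand (height (world z) of pin_tip above 0.07 m), for 0.1 s.
2. the pin is through the arm's eye (z of pin_tip in the frame of tension_arm below 0.003 m and horizontal distance between pin_tip and eye below 0.004 m), for 0.1 s.
3. the pin is seated with its collar on the arm (z of pin_tip in the frame of tension_arm below -0.0318 m and horizontal distance between pin_tip and eye below 0.003 m and angle between the z axis of pin_tip and the z axis of tension_arm, either way round below 0.06 rad), for 0.1 s.
At the end, for the whole second after the job is handed in: The square-gripped pin, released, stands through the eye and the bush with its collar on the arm (within 2.2 mm of full depth, 3 mm of the eye's axis, 0.06 rad), the arm flat on the bush (within 3 mm, 0.04 rad), its eye within 18 mm of where it began, all at rest (all of step 3 and contact force between pin and the fingers below 0.05 N and linear speed of each of pin, tension_arm below 0.02 m/s and z of tension_arm in the frame of machine below 0.088 m and angle between tension_arm's own z axis and vertical below 0.04 rad and horizontal distance between tension_arm and machine below 0.018 m); the robot touches nothing.
It fails at once if the pin presses on the machine or the arm with more than 45 N (contact force between pin and machine above 45 N or contact force between pin and tension_arm above 45 N).
It fails at once if the round-gripped pin is shifted more than 20 mm (distance of round_pin_grip from where it was at the start of the episode above 0.02 m).
It fails at once if the label roll is shifted more than 20 mm (distance of label_roll_mid from where it was at the start of the episode above 0.02 m).
It fails at once if the tape roll is shifted more than 20 mm (distance of tape_roll_mid from where it was at the start of the episode above 0.02 m).
It fails at once if the carton is shifted more than 20 mm (distance of carton_mid from where it was at the start of the episode above 0.02 m).
It also fails if it takes over 72 s, if anything falls off the work surface, if the arm or the gripper's body presses on something with over 40 N, if the wrist force passes 120 N, or if a joint passes its speed limit or range.

## Robot

A 6-joint arm with a two-finger parallel gripper is mounted at the origin on the work surface. World frame = base frame: x ahead of the robot, y to its left, z up, the work surface at z = 0. Lengths are in m, angles in degrees, forces in N, time in s.
With the tool pointing down it reaches from about 0.3 to 0.75 m from the base axis. Payload 8.5 kg.
Tool frame: the origin (TCP) lies midway between the tips of the shut fingers; the grasp point (between the pads) lies 19 mm behind it; y points along the fingers, x is the direction in which the jaws open and shut, and the axes are right-handed (so a half turn about y gives the same grasp; the last joint's range is limited). The gripper opens to 85 mm and grips with 20 to 120 N. Pads are 22 mm wide; open, the fingers measure 114 mm over their backs; the gripper's body (76 mm by 85 mm) begins 54 mm behind the grasp point. The pads swing forward as they close: fully open they stand 13 mm farther back than shut.
Start: joints at [58.31, 21.807, 74.336, -0, 83.858, -12.336], TCP at [0.182, 0.519, 0.231] pointing down, gripper open.
Joint ranges: [-178.18, 178.18], [-50.72, 133.34], [12.68, 142.11], [-81.47, 261.47], [9.98, 163.14], [-165.26, 165.26]. Speed limits (degrees/s): [136.94, 136.94, 180, 180, 180, 180].

## Interface

Orientations are given as a 3x3 rotation matrix whose columns are the frame's x, y, z axes.
In Python, from rig import env gives the robot as it stands.
- The arm moves only by the tool carry_out, never from a script. Its argument "plan" is a list of rows, each a list of 3 entries, a list of its own where there are three numbers: the shift along the tool's x, y, z in m, then the turn, a rotation vector about the tool's x, y, z in degrees, then the finger opening in m, from 0 to 0.0854. In form: [[[dx, dy, dz], [ax, ay, az], jaw], ...]. A call has 1 to 8 rows; each row shifts and turns the commanded pose from where the row before left it, along the tool's axes as they then stand; what a row does not reach is not made up. A row lasts 1/8 s, in which the tool goes at most 62.5 mm and 10.7 degrees, less where a joint would pass 70% of its speed; a pose out of reach is approached as far as the arm can. A call is refused whole if a number of a shift passes 0.0625 or a number of a turn 10.7, either way. A call with a gripper value outside its range is refused whole. The fingers move at their own pace and stop on an object; "force" is the grip in N (left out, the last holds). Time passes only in rows, so rows that do not move let the fingers close. It gives the time, the measured TCP pose, the force and the opening at its end, in the units of the state.
- env.observe(): the state, without advancing time (a new reading comes with each control period).
- env.get_image(name): name is "scene" or "top"; returns a dict with "image" (480x640x3 uint8, red, green, blue), "vfov" (degrees; the focal length in pixels is half the picture's height over the tangent of half this angle, whatever the lens; pixels are square), "cx", "cy" (the principal point, pixels), "rvec" (rotation vector, rad) and "tvec" (3), from world to camera coordinates, as OpenCV has them. Camera axes: x right, y down, z forward; pixel columns grow to the right and rows downward; lengths in m; the calibration is good to about 2 mm. A picture is of the moment at which its call begins. There is no depth.
- env.close_job(): hands the job in, once; it reports no verdict.
Trained networks look in a picture, given as the dict that the camera call returned (one of the last four; its "shot" number tells which), for a name from the list of things; names that differ only in an ending like _2 or _b are one class to them, and where a whole thing is asked for, a point or a joint stands for the part that bears it (a point fixed in the world has none). Each returns a list of dicts, best first, with "conf" (0 to 1); they miss things now and then, are a little off and sometimes report something else, mostly with a low value. They report only what shows in the picture. A call takes as long as a camera call. They do not tell look-alikes from the thing itself.
- env.outline_of(target, picture): "mask" (480x640 bool, what is visible of it) and "pixel" ([row, column] in pixels, amid what is visible of it).
The state is a dict: "time_s": time; "q": joint angles; "qvel": joint speeds; "joint_efforts": joint torques, N m; "position": TCP position; "tool_rot": TCP orientation; "ft_force": force on the tool from outside, world axes, zero at the start; "wrist_torque": the same for the moment, N m; "grip_width": finger opening in m.
Only numpy, scipy, OpenCV 4.12 (cv2) and the standard library are available. Lean on these libraries where they do the work, as an engineer would, in place of code of your own. Each camera call takes 0.05 s, during which the arm holds its last target.

## Working session

There is one attempt and no reset: what is moved stays moved. The work goes in short steps, Python scripts to look and compute and a tool call to move; the robot and the scene stay as the last step left them, time stands still between calls to the robot, and variables do not carry over. Pictures are saved under pics/ and viewed, and the job is handed in when it is done.

Besides the shell and the picture viewer there is one more tool, called after ">>>" as name(argument=value, ...), one argument or row to a line, values as JSON. carry_out: Moves the arm, as the interface text tells. Its arguments: {"type":"object","properties":{"plan":{"type":"array","items":{"type":"array"}},"force":{"type":"number"}},"required":["plan"]}

```bash
ls; mkdir -p pics
python3 - <<'E'
from rig import env
import cv2, numpy as np, json
print(env.observe())
for n in ["scene","top"]:
    p=env.get_image(n)
    print(n,{k:v for k,v in p.items() if k!="image"})
    cv2.imwrite(f"pics/{n}0.png",p["image"][:,:,::-1])
    for t in ["pin_grip","round_pin_grip","stand","tension_arm","eye","machine"]:
        for r in env.outline_of(t,p)[:3]: print(t,round(r["conf"],2),np.round(r["pixel"],1),r["mask"].sum())
E
```

```text
pics
{'time_s': 0.0, 'q': array([ 5.83103984e+01,  2.18408116e+01,  7.43844512e+01, -2.81035672e-03,
        8.38566127e+01, -1.23372787e+01]), 'qvel': array([-0.00166175, -0.08161034, -0.03321236,  0.02448861,  0.04203075,
        0.00795759]), 'joint_efforts': array([-6.82015761e-04, -4.48454905e+01, -2.31278372e+01, -1.85211670e-04,
        4.76853980e-03,  1.61900368e-05]), 'position': array([0.18213041, 0.51866448, 0.23071522]), 'tool_rot': array([[ 3.31370656e-01, -7.09179039e-04, -9.43500390e-01],
       [ 9.43499608e-01, -1.24156087e-03,  3.31371315e-01],
       [-1.40641475e-03, -9.99998978e-01,  2.57693305e-04]]), 'ft_force': array([ 0.05221608, -0.1863976 ,  0.28082476]), 'wrist_torque': array([-0.00994271,  0.02349151,  0.02499792]), 'grip_width': 0.08559077380503415}
scene {'vfov': 56.87061479655817, 'cx': 328.82892793681935, 'cy': 239.41650334460616, 'rvec': array([ 1.69166868,  1.69716942, -0.82684001]), 'tvec': array([-0.15789301, -0.33714037,  1.25553675]), 'shot': 1}
pin_grip 0.89 [189.3 395.3] 403
pin_grip 0.87 [202.2 368.6] 304
pin_grip 0.57 [181.1 362.5] 308
round_pin_grip 0.69 [207.3 323.5] 263
tension_arm 0.87 [228.4 104.4] 2380
eye 0.68 [232.6 103.9] 2425
machine 0.8 [272.7 115.3] 13751
top {'vfov': 56.93127222298325, 'cx': 322.94368406668184, 'cy': 242.53606185180288, 'rvec': array([ 2.15955819, -2.03123578,  0.24381514]), 'tvec': array([0.12514296, 0.64308123, 0.69344123]), 'shot': 2}
pin_grip 0.78 [361.  281.5] 235
pin_grip 0.66 [354.1 236.3] 244
pin_grip 0.58 [307.8 277.5] 215
round_pin_grip 0.68 [302.8 322.7] 177
round_pin_grip 0.57 [309.  278.2] 227
stand 0.79 [308.  300.1] 2554
tension_arm 0.62 [257.6 522.5] 2484
tension_arm 0.44 [304.8 325.3] 220
eye 0.86 [258.3 522.2] 2521
machine 0.73 [271.  508.5] 13824
```

View pics/scene0.png

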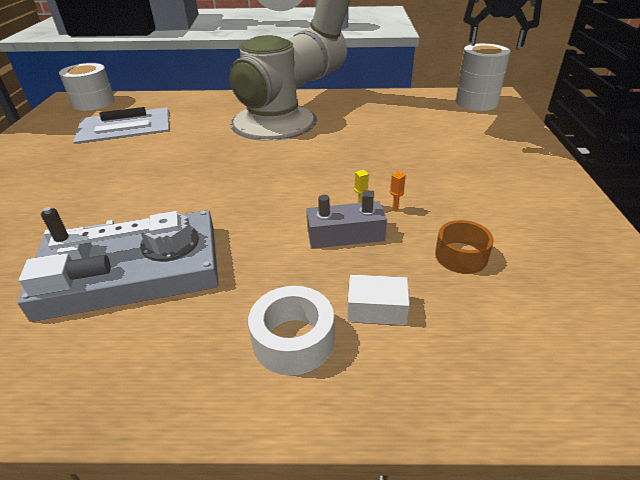

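View pics/top0.png

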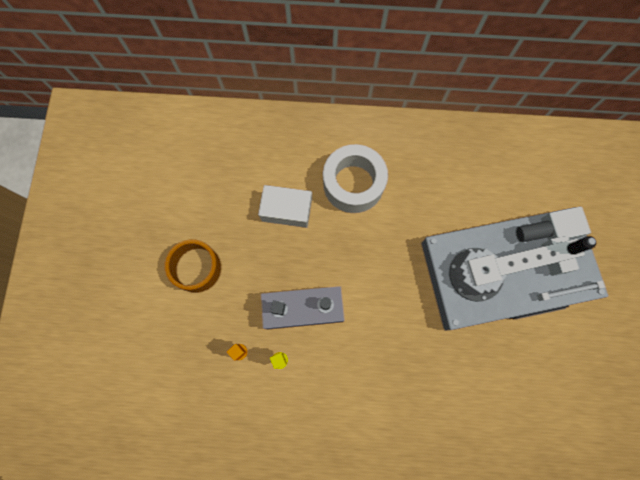

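The scene view shows the dark square pin at about (col 368, row 202) and the round pin at (323, 207). In the top view they are at (278, 308) and (325, 304), and the eye is at about (486, 270). The yellow and orange pins are look-alikes. I'll zoom in for precise measurement.

```bash
cat > h.py <<'E'
import numpy as np, cv2
from scipy.optimize import least_squares
def cam(p):
    f=240/np.tan(np.radians(p["vfov"]/2)); K=np.array([[f,0,p["cx"]],[0,f,p["cy"]],[0,0,1]])
    return K,np.array(p["rvec"],float),np.array(p["tvec"],float)
def proj(p,X):
    K,r,t=cam(p); return cv2.projectPoints(np.atleast_2d(np.array(X,float)),r,t,K,None)[0][:,0]
def ray(p,uv,z):
    K,r,t=cam(p); R=cv2.Rodrigues(r)[0]; c=-R.T@t
    d=R.T@np.linalg.inv(K)@np.array([uv[0],uv[1],1.]); return c+d*(z-c[2])/d[2]
def tri(ps,uvs):
    return least_squares(lambda X:np.concatenate([proj(p,X)[0]-u for p,u in zip(ps,uvs)]),[.5,0,.05])
def crop(p,r0,r1,c0,c1,s,fn):
    cv2.imwrite(fn,cv2.resize(p["image"][r0:r1,c0:c1,::-1],None,fx=s,fy=s,interpolation=cv2.INTER_CUBIC))
E
python3 - <<'E'
from rig import env
from h import *
import pickle
a=env.get_image("scene");b=env.get_image("top")
pickle.dump((a,b),open("p0.pkl","wb"))
crop(b,230,310,440,540,8,"pics/t_eye.png")
crop(b,270,340,250,350,8,"pics/t_st.png")
crop(a,190,270,130,230,8,"pics/s_eye.png")
crop(a,180,255,300,400,8,"pics/s_st.png")
for t in ["pin_grip","round_pin_grip","stand","eye","label_roll_mid","tape_roll_mid","carton_mid"]:
    for n,p in (("s",a),("t",b)):
        for r in env.outline_of(t,p)[:4]: print(t,n,round(r["conf"],2),np.round(r["pixel"],1),r["mask"].sum())
for p in(a,b):
    K,r,t=cam(p);R=cv2.Rodrigues(r)[0];print("cam pos",-R.T@t)
E
```

```text
pin_grip s 0.8 [190.4 395.1] 434
pin_grip s 0.7 [181.8 362. ] 335
pin_grip s 0.53 [201.7 369. ] 291
pin_grip t 0.61 [307.6 280. ] 225
pin_grip t 0.51 [358.8 280.4] 238
round_pin_grip s 0.63 [206.9 325.7] 321
round_pin_grip t 0.66 [304.8 324.1] 182
stand s 0.87 [225.6 344.8] 2676
stand t 0.85 [307.2 299.8] 2490
stand t 0.68 [308.1 277.5] 225
eye s 0.86 [231.6 101.3] 2293
eye t 0.7 [259.1 525.7] 2587
label_roll_mid s 0.95 [338.8 287.1] 5714
label_roll_mid t 0.6 [164.1 356.7] 2765
tape_roll_mid s 0.79 [249.7 463.3] 2353
tape_roll_mid t 0.73 [257.3 178.4] 1362
carton_mid s 0.71 [205.1 322.9] 291
carton_mid s 0.61 [299.8 377.2] 2878
carton_mid t 0.6 [203.4 285. ] 1802
cam pos [1.1871531  0.17790853 0.52343333]
cam pos [0.45620738 0.15701608 0.8229798 ]
```

View pics/t_eye.png

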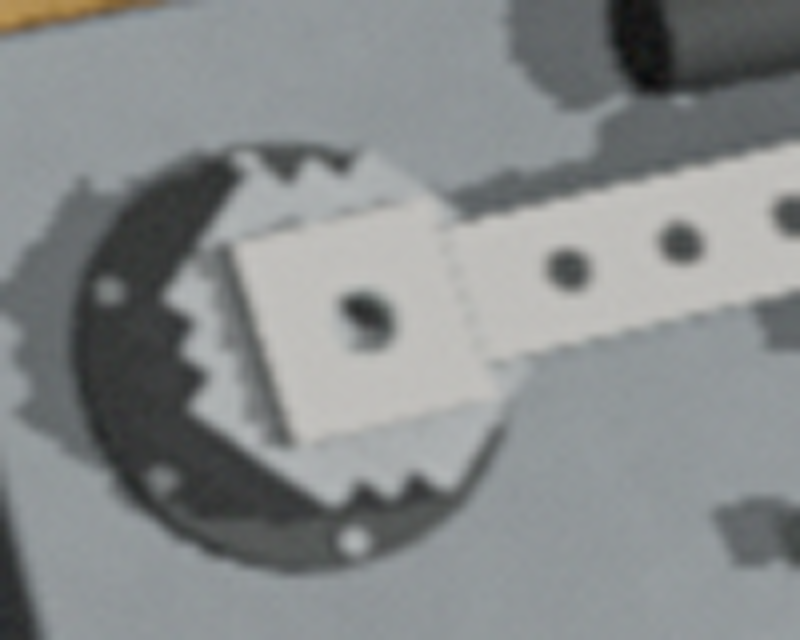

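View pics/t_st.png

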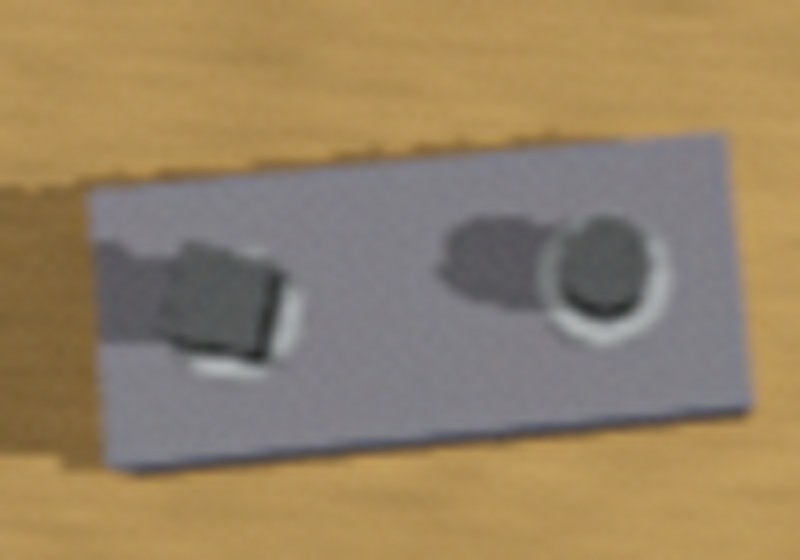

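View pics/s_eye.png

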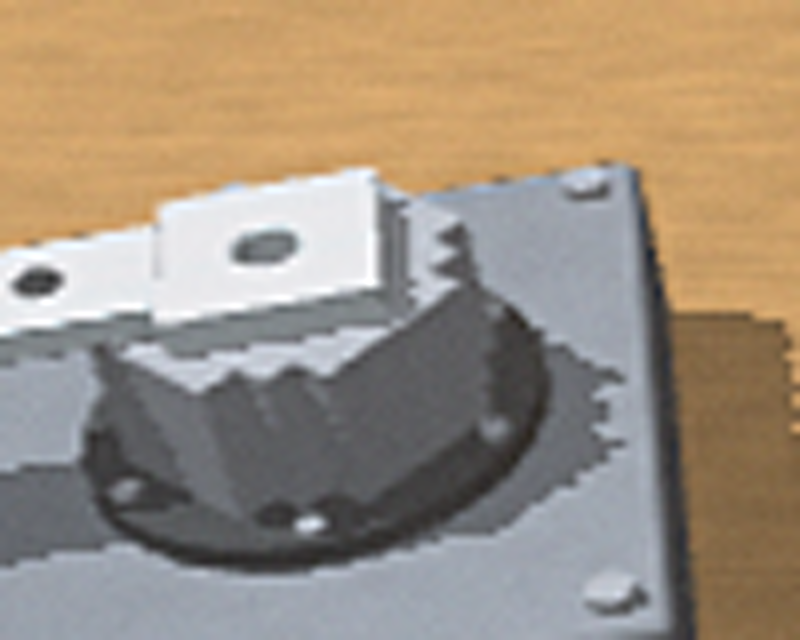

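View pics/s_st.png

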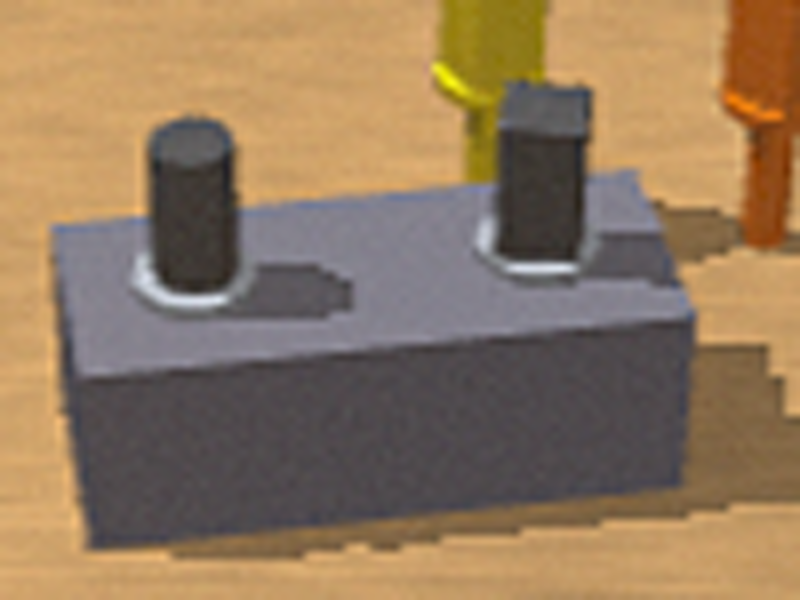

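The zooms show the square pin's grip on the left of the stand (top-view crop (222, 298)), rotated about 12° in the image. The eye is at crop (366, 320), with a dark patch at its upper right that may be the bore or a shadow.

Run:
```python
from h import *
import pickle
a,b=pickle.load(open("p0.pkl","rb"))
def o(x,y,c0,r0,s=8): return ((x+.5)/s-.5+c0,(y+.5)/s-.5+r0)
print("stand top-face corners (top, z=.05)")
C=[ray(b,o(x,y,250,270),.05) for x,y in [(88,188),(728,135),(750,408),(105,468)]]
print(np.round(C,4)); print("edges",[np.linalg.norm(C[i]-C[(i+1)%4]).round(4) for i in range(4)],"centre",np.mean(C,0))
C2=[ray(a,o(x,y,300,180),.05) for x,y in [(52,228),(632,175),(692,318),(85,377)]]
print("scene",np.round(C2,4),"c",np.mean(C2,0), [np.linalg.norm(C2[i]-C2[(i+1)%4]).round(4) for i in range(4)])
# grip: collar underside at .05; grip centre .072; top .090
G=[ray(b,o(x,y,250,270),.09) for x,y in [(187,243),(287,270),(265,362),(163,340)]]
print("grip top",np.round(G,4),np.mean(G,0),[np.linalg.norm(G[i]-G[(i+1)%4]).round(4) for i in range(4)])
for i in range(4):
    d=G[(i+1)%4]-G[i]; print(np.degrees(np.arctan2(d[1],d[0])))
G2=[ray(a,o(x,y,300,180),.09) for x,y in [(512,85),(592,88),(585,137),(500,130)]]
print("scene grip top",np.round(G2,4),np.mean(G2,0))
print("eye top", ray(b,o(366,320,440,230),.093), "scene", ray(a,o(264,246,130,190),.093))
E4=[ray(b,o(x,y,440,230),.093) for x,y in [(232,245),(435,198),(498,398),(295,443)]]
print("head",np.round(E4,4),np.mean(E4,0),[np.linalg.norm(E4[i]-E4[(i+1)%4]).round(4) for i in range(4)])
E5=[ray(a,o(x,y,130,190),.093) for x,y in [(157,212),(375,170),(380,292),(155,327)]]
print("head sc",np.round(E5,4),np.mean(E5,0),[np.linalg.norm(E5[i]-E5[(i+1)%4]).round(4) for i in range(4)])
crop(b,262,278,477,497,36,"pics/t_eye2.png"); crop(a,213,228,154,174,36,"pics/s_eye2.png")
print(b["image"][264:276,480:493].mean(2).astype(int)); print(a["image"][216:225,156:171].mean(2).astype(int))
```

```text
stand top-face corners (top, z=.05)
[[0.543  0.2677 0.05  ]
 [0.5631 0.1289 0.05  ]
 [0.5044 0.1211 0.05  ]
 [0.4833 0.2585 0.05  ]]
edges [np.float64(0.1403), np.float64(0.0592), np.float64(0.139), np.float64(0.0603)] centre [0.52346388 0.19404501 0.05      ]
scene [[0.5066 0.1214 0.05  ]
 [0.4862 0.2581 0.05  ]
 [0.5435 0.2671 0.05  ]
 [0.5642 0.1315 0.05  ]] c [0.52511078 0.19453648 0.05      ] [np.float64(0.1383), np.float64(0.0581), np.float64(0.1372), np.float64(0.0584)]
grip top [[0.5284 0.2406 0.09  ]
 [0.5241 0.2195 0.09  ]
 [0.5052 0.2225 0.09  ]
 [0.5083 0.2438 0.09  ]] [0.51651537 0.23160806 0.09      ] [np.float64(0.0215), np.float64(0.0192), np.float64(0.0215), np.float64(0.0203)]
-101.47322644454951
171.04159417790262
81.49462325175844
-9.030348494085978
scene grip top [[0.509  0.2271 0.09  ]
 [0.5104 0.245  0.09  ]
 [0.5303 0.2421 0.09  ]
 [0.5273 0.2235 0.09  ]] [0.51926767 0.23445715 0.09      ]
eye top [ 0.60035585 -0.11001274  0.093     ] scene [ 0.60113926 -0.10885381  0.093     ]
head [[ 0.6147 -0.0822  0.093 ]
 [ 0.6274 -0.1252  0.093 ]
 [ 0.5855 -0.1371  0.093
[... 913 characters left out ...]
 159 181 190 190 190]
 [189 189 188 184 178 177 174 180 186 188 190 190 189]
 [189 189 190 190 191 190 189 190 190 191 190 189 189]]
[[233 232 232 232 234 233 232 233 234 234 232 233 234 234 234]
 [233 233 235 232 235 237 237 239 237 236 235 234 233 234 234]
 [233 232 235 237 240 239 239 222 212 213 233 237 235 233 233]
 [234 234 238 227 178 167 137 119 122 119 143 222 236 234 232]
 [233 237 222 169 111 111 124 130 133 125 118 196 232 233 233]
 [235 238 209 127  91 115 125 127 126 125 142 221 236 234 231]
 [233 236 219 145 101 114 122 123 123 171 237 241 236 234 233]
 [232 234 239 247 232 224 227 224 241 244 239 236 232 233 232]
 [234 232 235 236 237 239 239 237 238 235 233 235 232 233 233]]
```

```bash
sleep 0; ls pics
```

```text
s_eye.png
s_eye2.png
s_st.png
scene0.png
t_eye.png
t_eye2.png
t_st.png
top0.png
```

View pics/t_eye2.png

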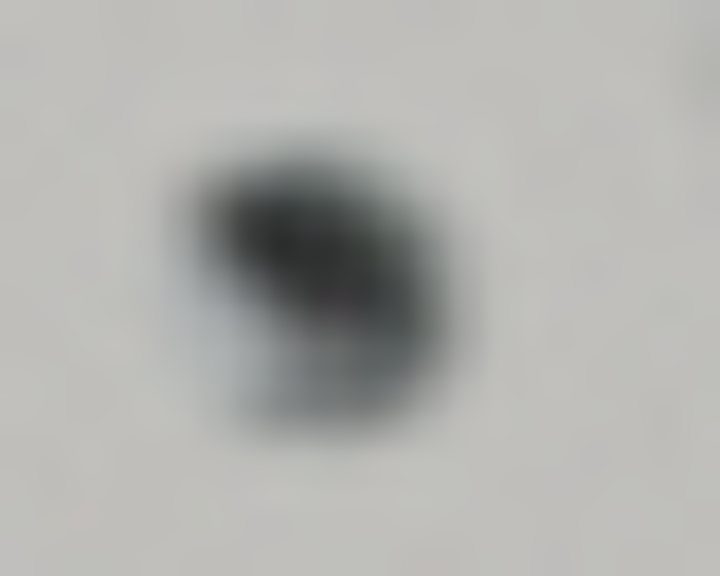

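```bash
cat > fit.py <<'E'
from h import *
import pickle
from scipy.ndimage import gaussian_filter
a,b=pickle.load(open("p0.pkl","rb"))
sd=ray(b,(250+488/8,270+258/8),.05)
stc=np.array([.5243,.1943]); yd=np.array([-.143,.99]); rp=stc-.04*yd
sh=(sd[:2]-rp)/.04; print("shadow shift per m height",sh)
img=b["image"].mean(2)
S=6
r0,r1,c0,c1=260,280,475,497
K,rv,t=cam(b);R=cv2.Rodrigues(rv)[0];cp=-R.T@t;Ki=np.linalg.inv(K)
vv,uu=np.mgrid[r0:r1:1/S,c0:c1:1/S]; uu=uu+(.5/S-.5); vv=vv+(.5/S-.5)
D=np.stack([uu,vv,np.ones_like(uu)],-1)@Ki.T@R
def at(z): return (cp+D*((z-cp[2])/D[...,2])[...,None])[...,:2]
Pt,Pb=at(.093),at(.085)
obs=img[r0:r1,c0:c1]
def down(m): 
    m=gaussian_filter(m.astype(float),S*.6); return m.reshape(r1-r0,S,c1-c0,S).mean((1,3))
def fit(e,phi,vac,off=7e-3):
    it=np.hypot(*(np.moveaxis(Pt,-1,0)-e[:,None,None]))<6.75e-3
    ib=it&(np.hypot(*(np.moveaxis(Pb,-1,0)-e[:,None,None]))<6.75e-3)
    wall=it&~ib
    lit=np.hypot(*(np.moveaxis(Pb,-1,0)-(e+sh*.008)[:,None,None]))<6.75e-3
    h=e+off*np.array([np.cos(phi),np.sin(phi)])
    bo=ib&(np.hypot(*(np.moveaxis(Pb,-1,0)-h[:,None,None]))<6.5e-3)
    W=Pt-e; A=np.where(wall,-(W@sh)/np.linalg.norm(sh)/6.75e-3,0)
    ch=[~it,wall,wall*A,ib&~bo&lit,ib&~bo&~lit,bo]
    M=np.stack([down(c).ravel() for c in ch],1)
    M=np.hstack([M]); x,*_=np.linalg.lstsq(M,obs.ravel(),rcond=None)
    r=obs.ravel()-M@x
    return (r**2).sum(),x
e0=np.array([.6003,-.1099])
# refine centre by hole-outline: minimise over e per phi
from scipy.optimize import minimize
for d in range(0,360,15):
    best=min((minimize(lambda q:fit(e0+q*1e-3,np.radians(d),0)[0],s,method="Nelder-Mead",options=dict(initial_simplex=np.array([s,s+[1,0],s+[0,1]]),maxfev=40)) for s in [np.zeros(2)]),key=lambda m:m.fun)
    f,x=fit(e0+best.x*1e-3,np.radians(d),0)
    print(d,int(f),np.round(best.x,2),x.astype(int))
E
python3 fit.py
```

```text
shadow shift per m height [0.05933291 0.60143627]
0 7789 [ 0.62 -1.54] [189 169 -11 138  78  50]
15 10004 [ 0.7  -1.77] [189 175  -9 131  74  52]
30 12145 [ 0.95 -1.86] [189 186 -18 121  71  56]
45 14022 [ 1.07 -1.83] [189 187 -20 115  68  60]
60 25443 [0.25 0.49] [189 120 -44 162  68 130]
75 17475 [ 1.37 -2.03] [189 197 -28  83  72  66]
90 17323 [ 1.34 -1.91] [189 194 -29  65  74  88]
105 13164 [ 0.97 -1.61] [189 177 -18  51  75 133]
120 9610 [ 0.78 -1.56] [189 167  -7  49  74 150]
135 8932 [ 0.92 -1.7 ] [189 177 -14  51  72 141]
150 9671 [ 0.91 -1.75] [189 178 -12  55  68 131]
165 10758 [ 0.87 -1.78] [189 178 -10  60  64 122]
180 13216 [-0.46  0.61] [189  84   1 143  54 158]
195 10575 [-0.33  0.79] [189  98 -28 151  42 148]
210 8812 [-0.49  1.  ] [189  96 -41 160  32 143]
225 9004 [-0.55  1.1 ] [189  97 -51 165  20 135]
240 12208 [-0.63  0.99] [189  96 -51 166   5 123]
255 16604 [-0.35  0.79] [189 114 -65 163 -11 105]
270 24491 [-0.31  0.96] [189  95 -46 166  23  96]
285 16562 [ 1.2  -1.65] [189 185 -23  87  97  63]
300 10818 [0.19 0.63] [189 119 -51 166 132  61]
315 5095 [0.07 0.35] [189 121 -43 173 121  57]
330 3830 [ 0.09 -0.59] [189 129  -3 162 104  50]
345 5373 [ 0.35 -1.18] [189 151  -4 149  87  48]
```

The dark lens shape at the eye's upper right, image (484–488, 267–270), fits the bore lying toward about 325–330° in world axes, roughly (+5.9, −3.8) mm. I'll check this by feel. Next I move over the pin.

>>> carry_out(
  plan=[
    [[-0.0157,0,-0.0412],[0,0,0],0.05],
    [[-0.0157,0,-0.0412],[0,0,0],0.05],
    [[-0.0157,0,-0.0412],[0,0,0],0.05],
    [[-0.0157,0,-0.0412],[0,0,0],0.05],
    [[-0.0157,0,-0.0412],[0,0,0],0.05],
    [[-0.0157,0,-0.0412],[0,0,0],0.05],
    [[-0.0157,0,-0.0412],[0,0,0],0.05],
    [[-0.0157,0,-0.0412],[0,0,0],0.05],
  ],
  force=60,
)

```text
time_s: 2.5
position: [0.4527, 0.2901, 0.2314]
tool_rot: [[0.331, 0.0, -0.943], [0.943, 0.0, 0.331], [0.0, -1.0, -0.0]]
ft_force: [0.6, 0.9, 0.5]
grip_width: 0.05
```

>>> carry_out(
  plan=[
    [[-0.0157,0,-0.0412],[0,0,0],0.045],
    [[-0.0157,0,-0.0412],[0,0,0],0.045],
    [[0,0,0],[0,-10.4,0],0.045],
    [[0,0.04,0],[0,0,0],0.045],
    [[0,0.02,0],[0,0,0],0.045],
    [[0,0,0],[0,0,0],0.045],
  ],
)

```text
time_s: 3.25
position: [0.5184, 0.2341, 0.1702]
tool_rot: [[0.156, -0.003, -0.988], [0.988, -0.001, 0.156], [-0.001, -1.0, 0.003]]
ft_force: [-0.5, 0.3, 1.0]
grip_width: 0.0448
```

```bash
cat > st.py <<'E'
from rig import env
from h import *
import sys
def state():
    s=env.observe(); R=s["tool_rot"]
    print("t",round(s["time_s"],2),"pos",np.round(s["position"],4),"yaw",round(np.degrees(np.arctan2(R[1,0],R[0,0])),2),"tooly",np.round(R[:,1],4),"f",np.round(s["ft_force"],2),"w",round(s["grip_width"],4))
    return s
def to(s,W): print("tool delta",np.round(s["tool_rot"].T@(np.array(W)-s["position"]),4))
E
python3 - <<'E'
from st import *
s=state(); to(s,[.5185,.2338,.060])
b=env.get_image("top");crop(b,230,360,220,370,5,"pics/t1.png")
a=env.get_image("scene");crop(a,100,270,290,450,4.5,"pics/s1.png")
E
```

```text
t 3.25 pos [0.5184 0.2341 0.1702] yaw 81.04 tooly [-2.9e-03 -6.0e-04 -1.0e+00] f [-0.53  0.29  0.96] w 0.0448
tool delta [-1.000e-04  1.102e-01 -4.000e-04]
```

```bash
ls pics
```

```text
s1.png
s_eye.png
s_eye2.png
s_st.png
scene0.png
t1.png
t_eye.png
t_eye2.png
t_st.png
top0.png
```

View pics/s1.png

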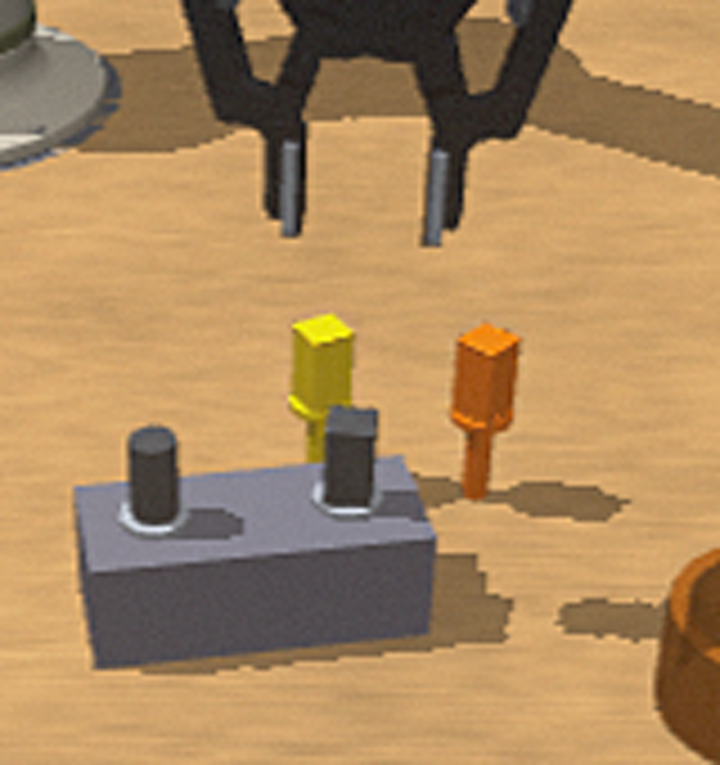

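View pics/t1.png

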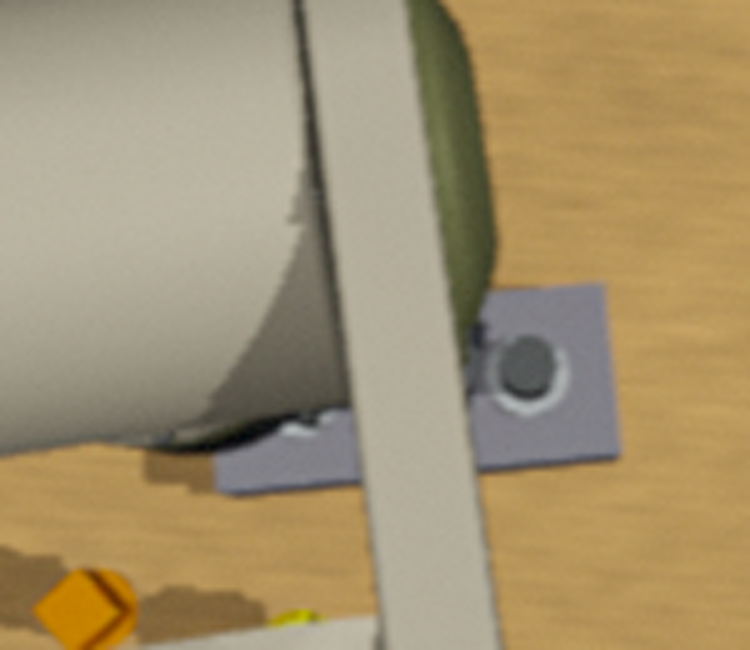

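The gripper stands above the square pin, the fingers straddle it (scene crop cols 285 and 437, pin at 350), and the round pin is clear. Descending and gripping.

>>> carry_out(
  plan=[
    [[0,0.04,0],[0,0,0],0.045],
    [[0,0.035,0],[0,0,0],0.045],
    [[0,0.02,0],[0,0,0],0.045],
    [[0,0.014,0],[0,0,0],0.045],
    [[0,0,0],[0,0,0],0.045],
  ],
  force=60,
)

```text
time_s: 3.98
position: [0.5191, 0.2343, 0.0624]
tool_rot: [[0.156, -0.0, -0.988], [0.988, -0.0, 0.156], [-0.0, -1.0, 0.0]]
ft_force: [0.4, -0.3, -0.1]
grip_width: 0.045
```

>>> carry_out(
  plan=[
    [[0,0,0],[0,0,0],0.03],
    [[0,0,0],[0,0,0],0.022],
    [[0,0,0],[0,0,0],0.015],
    [[0,0,0],[0,0,0],0.01],
    [[0,0,0],[0,0,0],0.01],
    [[0,0,0],[0,0,0],0.01],
  ],
  force=60,
)

```text
time_s: 4.72
position: [0.5195, 0.2343, 0.0634]
tool_rot: [[0.156, 0.002, -0.988], [0.988, 0.0, 0.156], [0.001, -1.0, -0.002]]
ft_force: [-0.8, -0.3, 6.9]
grip_width: 0.0191
```

Run:
```python
from st import *
s=state()
a=env.get_image("scene");crop(a,130,260,300,440,5.5,"pics/s2.png")
```

```text
t 4.72 pos [0.5195 0.2343 0.0634] yaw 81.05 tooly [ 1.9e-03  3.0e-04 -1.0e+00] f [-0.79 -0.3   6.91] w 0.0191
```

View pics/s2.png

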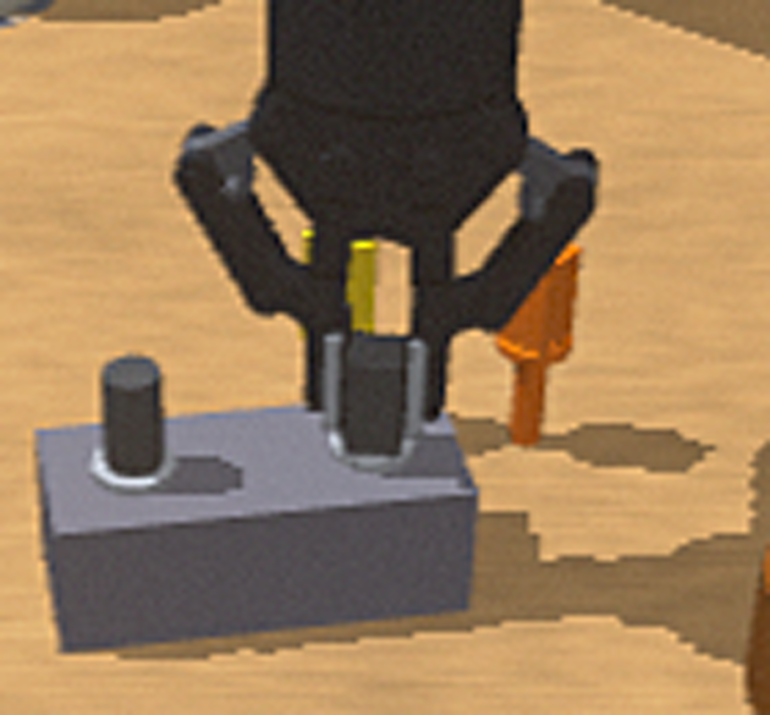

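The fingers hold the square grip, with an opening of 19.1 mm. Lifting.

>>> carry_out(
  plan=[
    [[0,-0.005,0],[0,0,0],0.01],
    [[0,-0.015,0],[0,0,0],0.01],
    [[0,-0.03,0],[0,0,0],0.01],
    [[0,-0.04,0],[0,0,0],0.01],
    [[0,-0.03,0],[0,0,0],0.01],
    [[0,0,0],[0,0,0],0.01],
    [[0,0,0],[0,0,0],0.01],
  ],
)

```text
time_s: 5.65
position: [0.5184, 0.2341, 0.1816]
tool_rot: [[0.156, -0.001, -0.988], [0.988, -0.0, 0.156], [-0.001, -1.0, 0.001]]
ft_force: [0.0, 1.4, -0.8]
grip_width: 0.0187
```

Run:
```python
from st import *
s=state()
a=env.get_image("scene");crop(a,60,260,300,460,4,"pics/s3.png")
# target above eye, keep pin near eye
to(s,[.6010,-.1094,s["position"][2]])
```

```text
t 5.65 pos [0.5184 0.2341 0.1816] yaw 81.05 tooly [-1.5e-03 -3.0e-04 -1.0e+00] f [ 0.04  1.42 -0.8 ] w 0.0187
tool delta [-0.3265 -0.     -0.135 ]
```

View pics/s3.png

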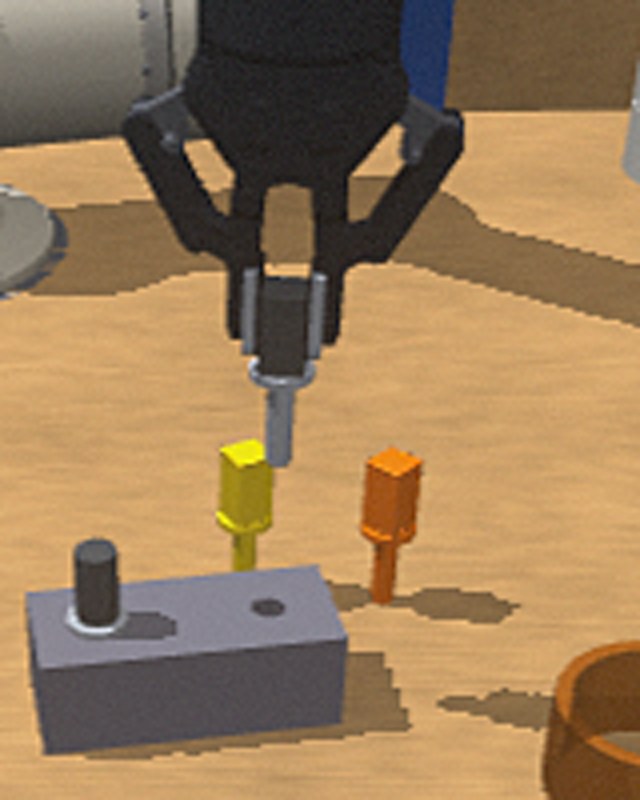

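The pin is lifted clear, and the stand's hole at crop (268, 607) is empty. Moving over the eye.

>>> carry_out(
  plan=[
    [[-0.04,0,-0.0165],[0,0,0],0.01],
    [[-0.04,0,-0.0165],[0,0,0],0.01],
    [[-0.04,0,-0.0165],[0,0,0],0.01],
    [[-0.04,0,-0.0165],[0,0,0],0.01],
    [[-0.04,0,-0.0165],[0,0,0],0.01],
    [[-0.04,0,-0.0165],[0,0,0],0.01],
    [[-0.04,0,-0.0165],[0,0,0],0.01],
    [[-0.03,0,-0.0125],[0,0,0],0.01],
  ],
)

```text
time_s: 6.7
position: [0.5969, -0.0936, 0.1808]
tool_rot: [[0.157, -0.003, -0.988], [0.988, 0.001, 0.157], [0.0, -1.0, 0.003]]
ft_force: [-1.0, 0.3, -0.2]
grip_width: 0.0187
```

>>> carry_out(
  plan=[
    [[-0.0165,0,-0.007],[0,0,0],0.01],
    [[0,0,0],[0,0,0],0.01],
    [[0,0,0],[0,0,0],0.01],
    [[0,0.015,0],[0,0,0],0.01],
    [[0,0,0],[0,0,0],0.01],
    [[0,0,0],[0,0,0],0.01],
  ],
)

```text
time_s: 7.45
position: [0.6015, -0.109, 0.1672]
tool_rot: [[0.155, -0.0, -0.988], [0.988, 0.0, 0.155], [0.0, -1.0, 0.0]]
ft_force: [0.0, 0.4, -1.3]
grip_width: 0.019
```

Run:
```python
from st import *
import pickle
s=state(); to(s,[.6010,-.1094,s["position"][2]])
a=env.get_image("scene");b=env.get_image("top");pickle.dump((a,b),open("p1.pkl","wb"))
crop(a,160,250,120,220,8,"pics/s4.png"); crop(b,200,320,420,560,5,"pics/t4.png")
```

```text
t 7.45 pos [ 0.6015 -0.109   0.1672] yaw 81.07 tooly [-2.e-04  1.e-04 -1.e+00] f [ 0.03  0.42 -1.27] w 0.019
tool delta [-0.0005  0.      0.0004]
```

View pics/s4.png

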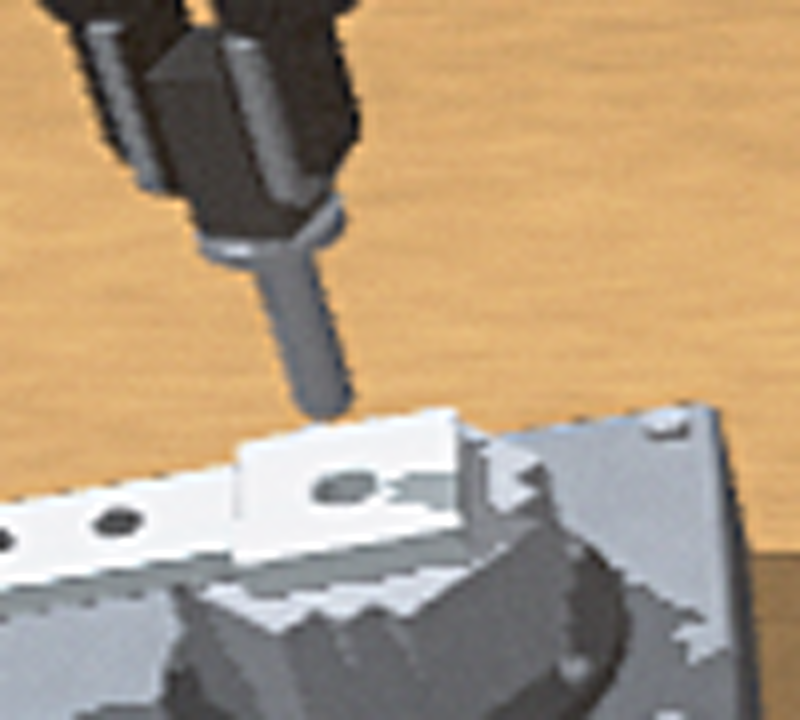

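View pics/t4.png

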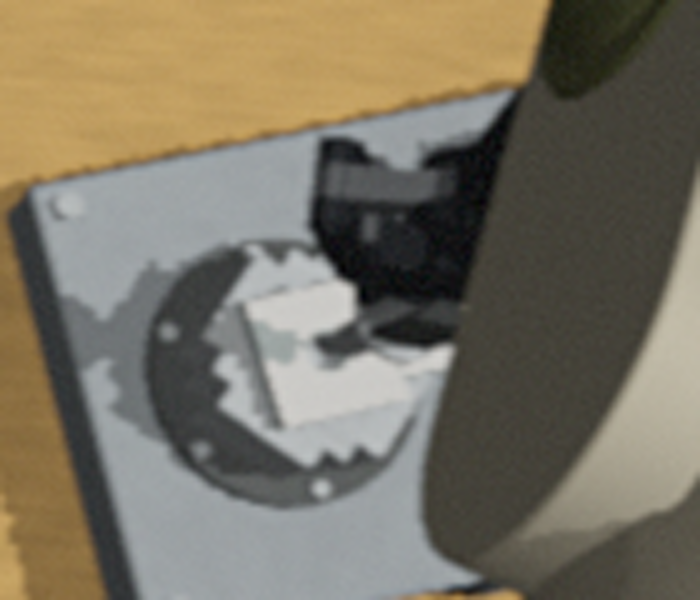

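Run:
```python
from h import *
import pickle
a,b=pickle.load(open("p1.pkl","rb"))
def cr(p,X,c0,r0,s): return np.round((proj(p,X)-[c0,r0]+.5)*s-.5,1)
P=np.array([.6015,-.109])
for dx,dy in [(0,0),(.001,0),(0,.001)]:
    q=P+[dx,dy]
    print("scene shank top/bottom-taper/tip",cr(a,[[*q,.1535],[*q,.114],[*q,.1118]],120,160,8).tolist())
    print("  top tip",cr(b,[[*q,.1118]],420,200,5).tolist())
print("eye proj scene",cr(a,[[.6008,-.1094,.093]],120,160,8))
```

```text
scene shank top/bottom-taper/tip [[265.2, 237.8], [316.8, 403.5], [319.5, 412.4]]
  top tip [[346.2, 336.3]]
scene shank top/bottom-taper/tip [[263.6, 240.6], [315.3, 406.4], [318.0, 415.3]]
  top tip [[346.1, 333.2]]
scene shank top/bottom-taper/tip [[270.3, 237.8], [321.7, 403.5], [324.4, 412.4]]
  top tip [[343.1, 336.1]]
eye proj scene [[341.9 485. ]]
```

Run:
```python
from h import *
import pickle
a,b=pickle.load(open("p1.pkl","rb"))
im=a["image"].astype(int)
sat=(im[:,:,0]-im[:,:,2]) # wood is orange -> high
for r in range(192,213):
    row=sat[r,148:168]; 
    # subpixel edges via weighted coverage
    bg=(row[0]+row[-1])/2; cov=np.clip(1-row/bg,0,1); 
    c=np.arange(148,168); print(r,row.tolist(), "w",round(cov.sum(),2),"c",round((cov*c).sum()/cov.sum(),2))
P=np.array([.6015,-.109])
for z in (.15,.14,.13,.12,.114): print(z,proj(a,[[*P,z]])[0].round(2))
```

```text
192 [-11, -7, -7, -8, -5, -4, -2, -1, -2, -3, -9, 60, 109, 112, 105, 104, 105, 104, 105, 104] w 11.0 c 153.0
193 [48, 24, 7, -7, -9, -5, -5, -6, -3, -6, -9, 34, 98, 104, 105, 104, 103, 106, 106, 101] w 10.48 c 153.77
194 [114, 118, 123, 84, 15, -7, -2, -4, -4, -3, -7, 6, 94, 111, 102, 105, 103, 102, 103, 105] w 8.52 c 155.84
195 [108, 105, 110, 75, 15, -11, -7, -4, -7, -3, -5, -16, 92, 114, 106, 102, 106, 105, 107, 104] w 8.36 c 155.54
196 [101, 106, 107, 117, 51, -15, -6, -4, -2, 0, -3, -10, 32, 99, 107, 107, 104, 103, 106, 106] w 8.27 c 156.1
197 [104, 105, 105, 113, 79, 13, -10, -4, -5, -3, -5, -7, 34, 103, 107, 104, 106, 105, 104, 101] w 7.79 c 156.3
198 [106, 103, 106, 110, 73, 14, -7, -3, -1, -3, -3, -6, -15, 100, 113, 109, 106, 102, 106, 105] w 8.29 c 156.44
199 [103, 103, 105, 106, 124, 38, -15, -7, -4, -3, -5, -5, -12, 32, 96, 107, 103, 105, 105, 105] w 8.43 c 157.06
200 [102, 105, 103, 107, 111, 79, 10, -9, -6, -4, -3, -5, -11, 33, 99, 108, 106, 103, 104, 104] w 7.86 c 157.28
201 [106, 104, 101, 103, 110, 74, 6, -13, -8, -5, -4, -3, -6, -17, 99, 113, 108, 104, 104, 106] w 8
[... 662 characters left out ...]
 109, 105] w 7.84 c 159.27
208 [104, 107, 103, 106, 105, 107, 107, 117, 44, -16, -7, -5, -2, -5, -5, -14, 98, 111, 106, 106] w 7.68 c 159.69
209 [103, 103, 105, 104, 103, 104, 105, 112, 38, -17, -4, -6, -5, -5, -8, -15, 64, 106, 108, 104] w 8.03 c 159.86
210 [104, 103, 106, 105, 100, 103, 102, 110, 79, 9, -15, -11, -6, -7, -13, 8, 98, 112, 106, 107] w 7.31 c 159.73
211 [103, 104, 103, 102, 103, 102, 102, 109, 116, 62, 5, -9, -6, -7, -2, 71, 110, 107, 101, 107] w 5.88 c 159.79
212 [106, 100, 106, 105, 107, 107, 107, 108, 118, 122, 102, 19, 33, 57, 102, 106, 101, 52, 1, 20] w 3.11 c 163.52
0.15 [153.3  191.18]
0.14 [154.97 196.53]
0.13 [156.6  201.79]
0.12 [158.21 206.95]
0.114 [159.16 210.  ]
```

>>> carry_out(
  plan=[
    [[-0.0014,0,0.0006],[0,0,0],0.01],
    [[0,0.008,0],[0,0,0],0.01],
    [[0,0.008,0],[0,0,0],0.01],
    [[0,0,0],[0,0,0],0.01],
    [[0,0,0],[0,0,0],0.01],
  ],
)

```text
time_s: 8.18
position: [0.6008, -0.1106, 0.1513]
tool_rot: [[0.156, 0.0, -0.988], [0.988, -0.0, 0.156], [-0.0, -1.0, -0.0]]
ft_force: [0.2, 0.0, -0.7]
grip_width: 0.0192
```

Run:
```python
from st import *
import pickle
s=state()
a=env.get_image("scene");b=env.get_image("top");pickle.dump((a,b),open("p2.pkl","wb"))
crop(a,190,240,130,190,12,"pics/s5.png"); crop(b,240,290,460,520,12,"pics/t5.png")
```

```text
t 8.18 pos [ 0.6008 -0.1106  0.1513] yaw 81.05 tooly [ 1.e-04 -0.e+00 -1.e+00] f [ 0.15  0.03 -0.74] w 0.0192
```

View pics/s5.png

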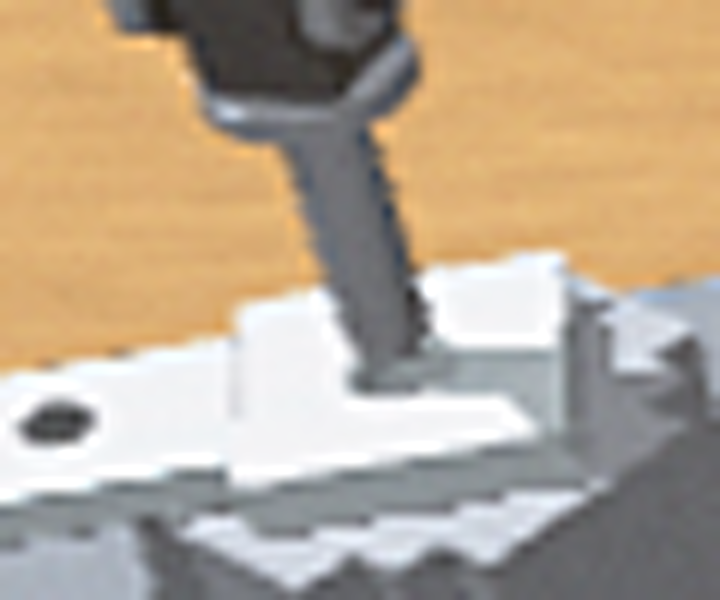

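View pics/t5.png

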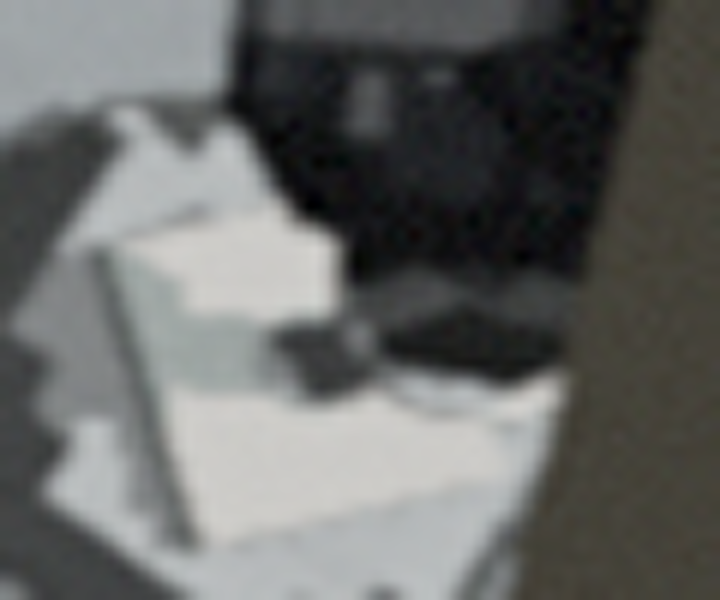

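The tip, at scene crop (393, 368), is a few mm above the eye at crop (397, 371), so it is well aligned. Going down gently.

>>> carry_out(
  plan=[
    [[0,0.002,-0.0005],[0,0,0],0.01],
    [[0,0.002,0],[0,0,0],0.01],
    [[0,0.001,0],[0,0,0],0.01],
    [[0,0,0],[0,0,0],0.01],
  ],
)

```text
time_s: 8.78
position: [0.6011, -0.1106, 0.1462]
tool_rot: [[0.156, -0.0, -0.988], [0.988, 0.0, 0.156], [0.0, -1.0, 0.0]]
ft_force: [0.0, 0.8, -0.7]
grip_width: 0.0187
```

>>> carry_out(
  plan=[
    [[0,0.001,0],[0,0,0],0.01],
    [[0,0.001,0],[0,0,0],0.01],
    [[0,0.001,0],[0,0,0],0.01],
    [[0,0,0],[0,0,0],0.01],
  ],
)

```text
time_s: 9.28
position: [0.6011, -0.1107, 0.1432]
tool_rot: [[0.156, -0.0, -0.988], [0.988, 0.0, 0.156], [-0.0, -1.0, 0.0]]
ft_force: [0.9, 0.2, -1.8]
grip_width: 0.0191
```

The tip is about 5 mm into the eye with no reaction force. Going on to touch the bush top.

>>> carry_out(
  plan=[
    [[0,0.001,0],[0,0,0],0.01],
    [[0,0.001,0],[0,0,0],0.01],
    [[0,0,0],[0,0,0],0.01],
  ],
)

```text
time_s: 9.65
position: [0.6011, -0.1107, 0.1412]
tool_rot: [[0.156, -0.0, -0.988], [0.988, 0.0, 0.156], [0.0, -1.0, 0.0]]
ft_force: [0.4, -0.3, -1.0]
grip_width: 0.019
```

>>> carry_out(
  plan=[
    [[0,0.0005,0],[0,0,0],0.01],
    [[0,0.0005,0],[0,0,0],0.01],
    [[0,0,0],[0,0,0],0.01],
  ],
)

```text
time_s: 10.02
position: [0.6012, -0.1107, 0.1403]
tool_rot: [[0.156, 0.0, -0.988], [0.988, -0.0, 0.156], [-0.0, -1.0, -0.0]]
ft_force: [-0.1, -0.3, -1.0]
grip_width: 0.0192
```

Run:
```python
from st import *
for i in range(3):
    s=state(); a=env.get_image("scene")
crop(a,190,240,130,190,12,"pics/s6.png")
```

```text
t 10.03 pos [ 0.6012 -0.1107  0.1403] yaw 81.04 tooly [ 1.e-04 -1.e-04 -1.e+00] f [-0.12 -0.3  -0.97] w 0.0192
t 10.07 pos [ 0.6012 -0.1107  0.1404] yaw 81.04 tooly [ 1.e-04 -1.e-04 -1.e+00] f [ 0.13  0.63 -0.03] w 0.0193
t 10.12 pos [ 0.6012 -0.1107  0.1404] yaw 81.05 tooly [ 0.e+00 -1.e-04 -1.e+00] f [-0.36 -0.3  -0.04] w 0.0192
```

View pics/s6.png

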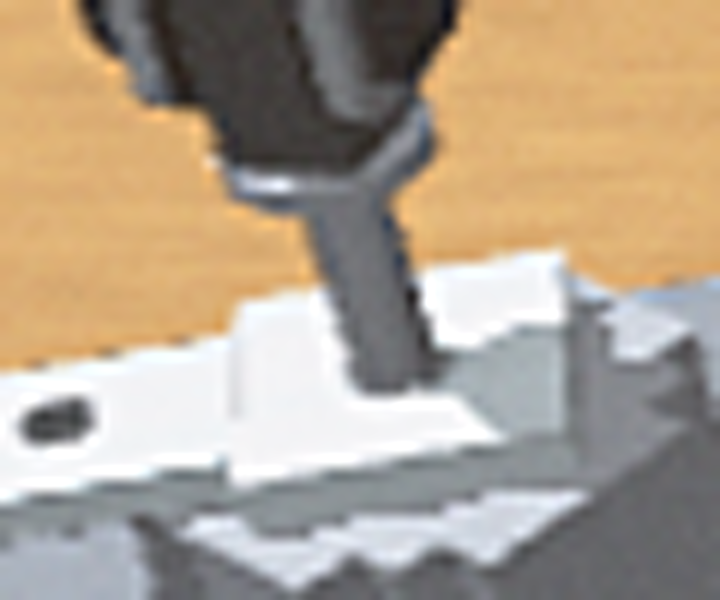

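The pin is inside the eye and the arm hasn't moved. Continuing down to feel the bush.

>>> carry_out(
  plan=[
    [[0,0.0005,0],[0,0,0],0.01],
    [[0,0.0005,0],[0,0,0],0.01],
    [[0,0,0],[0,0,0],0.01],
  ],
)

```text
time_s: 10.55
position: [0.6013, -0.1107, 0.1403]
tool_rot: [[0.156, 0.001, -0.988], [0.988, -0.001, 0.156], [-0.0, -1.0, -0.001]]
ft_force: [-2.2, 0.6, 6.6]
grip_width: 0.0188
```

>>> carry_out(
  plan=[
    [[0,0.0005,0],[0,0,0],0.01],
    [[0,0.0005,0],[0,0,0],0.01],
    [[0,0,0],[0,0,0],0.01],
  ],
)

```text
time_s: 10.92
position: [0.6014, -0.1107, 0.1402]
tool_rot: [[0.156, 0.002, -0.988], [0.988, -0.001, 0.156], [-0.001, -1.0, -0.002]]
ft_force: [-3.6, 1.8, 12.0]
grip_width: 0.019
```

Contact with the bush top came at TCP z 0.1403, as predicted, with a stiffness of about 6 N/mm. I back off to a light preload and slide toward −33°.

>>> carry_out(
  plan=[
    [[0,-0.0008,0],[0,0,0],0.01],
    [[-0.0004,0,-0.0009],[0,0,0],0.01],
    [[-0.0004,0,-0.0009],[0,0,0],0.01],
    [[-0.0004,0,-0.0009],[0,0,0],0.01],
    [[0,0,0],[0,0,0],0.01],
  ],
)

```text
time_s: 11.55
position: [0.6027, -0.1115, 0.1402]
tool_rot: [[0.155, -0.002, -0.988], [0.988, 0.001, 0.155], [0.001, -1.0, 0.002]]
ft_force: [-6.2, 3.2, 10.6]
grip_width: 0.0188
```

>>> carry_out(
  plan=[
    [[-0.0004,0,-0.0009],[0,0,0],0.01],
    [[0,0,0],[0,0,0],0.01],
  ],
)

```text
time_s: 11.8
position: [0.6036, -0.112, 0.1401]
tool_rot: [[0.155, -0.002, -0.988], [0.988, 0.001, 0.155], [0.001, -1.0, 0.002]]
ft_force: [-6.0, 4.0, 9.6]
grip_width: 0.0191
```

>>> carry_out(
  plan=[
    [[-0.0004,0,-0.0009],[0,0,0],0.01],
    [[0,0,0],[0,0,0],0.01],
  ],
)

```text
time_s: 12.05
position: [0.6045, -0.1125, 0.1401]
tool_rot: [[0.155, -0.002, -0.988], [0.988, 0.001, 0.155], [0.001, -1.0, 0.002]]
ft_force: [-5.7, 3.8, 10.2]
grip_width: 0.0193
```

>>> carry_out(
  plan=[
    [[-0.0003,-0.0003,-0.0007],[0,0,0],0.01],
    [[0,0,0],[0,0,0],0.01],
  ],
)

```text
time_s: 12.3
position: [0.6054, -0.1132, 0.1401]
tool_rot: [[0.155, -0.001, -0.988], [0.988, 0.001, 0.155], [0.001, -1.0, 0.001]]
ft_force: [-3.5, 3.0, 6.8]
grip_width: 0.019
```

>>> carry_out(
  plan=[
    [[-0.0003,0,-0.0007],[0,0,0],0.01],
    [[0,0,0],[0,0,0],0.01],
  ],
)

```text
time_s: 12.55
position: [0.606, -0.1135, 0.14]
tool_rot: [[0.155, -0.001, -0.988], [0.988, 0.001, 0.155], [0.001, -1.0, 0.002]]
ft_force: [-3.7, 2.6, 6.6]
grip_width: 0.0186
```

>>> carry_out(
  plan=[
    [[-0.0003,0,-0.0007],[0,0,0],0.01],
    [[0,0,0],[0,0,0],0.01],
  ],
)

```text
time_s: 12.8
position: [0.6068, -0.114, 0.1399]
tool_rot: [[0.155, -0.001, -0.988], [0.988, 0.001, 0.155], [0.001, -1.0, 0.001]]
ft_force: [-2.5, 2.3, 5.4]
grip_width: 0.0192
```

>>> carry_out(
  plan=[
    [[-0.0003,0.0003,-0.0006],[0,0,0],0.01],
    [[0,0,0],[0,0,0],0.01],
  ],
)

```text
time_s: 13.05
position: [0.6079, -0.1145, 0.139]
tool_rot: [[0.156, 0.0, -0.988], [0.988, 0.001, 0.156], [0.001, -1.0, 0.0]]
ft_force: [-0.4, 3.0, 1.5]
grip_width: 0.019
```

>>> carry_out(
  plan=[
    [[-0.0003,0,-0.0006],[0,0,0],0.01],
    [[0,0,0],[0,0,0],0.01],
  ],
)

```text
time_s: 13.3
position: [0.6081, -0.1148, 0.1389]
tool_rot: [[0.156, -0.001, -0.988], [0.988, 0.001, 0.156], [0.001, -1.0, 0.001]]
ft_force: [-1.8, 4.3, 1.2]
grip_width: 0.0191
```

>>> carry_out(
  plan=[
    [[-0.0003,0,-0.0006],[0,0,0],0.01],
    [[0,0,0],[0,0,0],0.01],
  ],
)

```text
time_s: 13.55
position: [0.6084, -0.115, 0.1388]
tool_rot: [[0.155, -0.002, -0.988], [0.988, 0.002, 0.155], [0.001, -1.0, 0.002]]
ft_force: [-1.6, 5.8, 2.7]
grip_width: 0.0189
```

The pin dropped at (0.608, −0.1145): the down force vanished and a side force is building, so the nose is in the bore. I relieve the side load and descend.

>>> carry_out(
  plan=[
    [[0.0009,0,0.0005],[0,0,0],0.01],
    [[0,0.0008,0],[0,0,0],0.01],
    [[0,0,0],[0,0,0],0.01],
  ],
)

```text
time_s: 13.92
position: [0.6084, -0.1146, 0.1381]
tool_rot: [[0.156, -0.0, -0.988], [0.988, 0.0, 0.156], [0.0, -1.0, 0.0]]
ft_force: [-2.0, 4.5, 0.9]
grip_width: 0.0192
```

>>> carry_out(
  plan=[
    [[0,0.001,0],[0,0,0],0.01],
    [[0,0,0],[0,0,0],0.01],
  ],
)

```text
time_s: 14.18
position: [0.6085, -0.1146, 0.1372]
tool_rot: [[0.156, -0.0, -0.988], [0.988, 0.0, 0.156], [0.0, -1.0, 0.0]]
ft_force: [-1.0, 4.5, 1.0]
grip_width: 0.0188
```

>>> carry_out(
  plan=[
    [[0.0006,0,0],[0,0,0],0.01],
    [[0,0.001,0],[0,0,0],0.01],
    [[0,0.001,0],[0,0,0],0.01],
    [[0,0,0],[0,0,0],0.01],
  ],
)

```text
time_s: 14.68
position: [0.6086, -0.1143, 0.1352]
tool_rot: [[0.156, -0.0, -0.988], [0.988, -0.0, 0.156], [-0.0, -1.0, 0.0]]
ft_force: [-0.7, 1.8, 0.7]
grip_width: 0.0192
```

>>> carry_out(
  plan=[
    [[0.0003,0.001,0],[0,0,0],0.01],
    [[0,0.001,0],[0,0,0],0.01],
    [[0,0.001,0],[0,0,0],0.01],
    [[0,0,0],[0,0,0],0.01],
  ],
)

```text
time_s: 15.18
position: [0.6087, -0.1141, 0.1322]
tool_rot: [[0.156, 0.0, -0.988], [0.988, -0.0, 0.156], [-0.0, -1.0, -0.0]]
ft_force: [-0.5, 0.7, -0.7]
grip_width: 0.0188
```

The pin is going in freely. Continuing toward the detent, which should come at about TCP z 0.122.

>>> carry_out(
  plan=[
    [[0,0.0015,0],[0,0,0],0.01],
    [[0,0.0015,0],[0,0,0],0.01],
    [[0,0.0015,0],[0,0,0],0.01],
    [[0,0.0015,0],[0,0,0],0.01],
    [[0,0.0015,0],[0,0,0],0.01],
    [[0,0,0],[0,0,0],0.01],
  ],
)

```text
time_s: 15.92
position: [0.6087, -0.1139, 0.1247]
tool_rot: [[0.156, -0.0, -0.988], [0.988, -0.0, 0.156], [-0.0, -1.0, 0.0]]
ft_force: [-0.3, -0.0, -0.7]
grip_width: 0.0192
```

>>> carry_out(
  plan=[
    [[0,0.001,0],[0,0,0],0.01],
    [[0,0.001,0],[0,0,0],0.01],
    [[0,0.001,0],[0,0,0],0.01],
    [[0,0,0],[0,0,0],0.01],
  ],
)

```text
time_s: 16.42
position: [0.6087, -0.1138, 0.1217]
tool_rot: [[0.156, 0.0, -0.988], [0.988, 0.0, 0.156], [0.0, -1.0, -0.0]]
ft_force: [-0.3, -0.6, -0.6]
grip_width: 0.019
```

>>> carry_out(
  plan=[
    [[0,0.001,0],[0,0,0],0.01],
    [[0,0.001,0],[0,0,0],0.01],
    [[0,0,0],[0,0,0],0.01],
  ],
)

```text
time_s: 16.8
position: [0.6087, -0.1139, 0.1197]
tool_rot: [[0.156, 0.0, -0.988], [0.988, 0.0, 0.156], [0.0, -1.0, -0.0]]
ft_force: [1.1, 0.3, 0.0]
grip_width: 0.0187
```

>>> carry_out(
  plan=[
    [[0,0.001,0],[0,0,0],0.01],
    [[0,0.001,0],[0,0,0],0.01],
    [[0,0,0],[0,0,0],0.01],
  ],
)

```text
time_s: 17.18
position: [0.6087, -0.1139, 0.1177]
tool_rot: [[0.156, -0.0, -0.988], [0.988, 0.0, 0.156], [0.0, -1.0, 0.0]]
ft_force: [0.8, 0.8, -0.8]
grip_width: 0.019
```

>>> carry_out(
  plan=[
    [[0,0.001,0],[0,0,0],0.01],
    [[0,0.001,0],[0,0,0],0.01],
    [[0,0,0],[0,0,0],0.01],
  ],
)

```text
time_s: 17.55
position: [0.6087, -0.1139, 0.1157]
tool_rot: [[0.156, -0.0, -0.988], [0.988, 0.0, 0.156], [0.0, -1.0, 0.0]]
ft_force: [0.6, 1.6, -0.1]
grip_width: 0.0191
```

>>> carry_out(
  plan=[
    [[0,0.001,0],[0,0,0],0.01],
    [[0,0.001,0],[0,0,0],0.01],
    [[0,0.001,0],[0,0,0],0.01],
    [[0,0,0],[0,0,0],0.01],
  ],
)

```text
time_s: 18.05
position: [0.6087, -0.1138, 0.1127]
tool_rot: [[0.156, -0.0, -0.988], [0.988, 0.0, 0.156], [0.0, -1.0, 0.0]]
ft_force: [0.8, 1.3, -1.1]
grip_width: 0.0191
```

>>> carry_out(
  plan=[
    [[0,0.001,0],[0,0,0],0.01],
    [[0,0.001,0],[0,0,0],0.01],
    [[0,0.001,0],[0,0,0],0.01],
    [[0,0,0],[0,0,0],0.01],
  ],
)

```text
time_s: 18.55
position: [0.6086, -0.1139, 0.1097]
tool_rot: [[0.156, -0.0, -0.988], [0.988, 0.0, 0.156], [0.0, -1.0, 0.0]]
ft_force: [0.6, 1.0, -0.5]
grip_width: 0.0189
```

>>> carry_out(
  plan=[
    [[0,0.001,0],[0,0,0],0.01],
    [[0,0.001,0],[0,0,0],0.01],
    [[0,0.001,0],[0,0,0],0.01],
    [[0,0,0],[0,0,0],0.01],
  ],
)

```text
time_s: 19.05
position: [0.6086, -0.1138, 0.1067]
tool_rot: [[0.156, -0.0, -0.988], [0.988, 0.0, 0.156], [0.0, -1.0, 0.0]]
ft_force: [0.2, 0.9, -1.5]
grip_width: 0.0189
```

>>> carry_out(
  plan=[
    [[0,0.0005,0],[0,0,0],0.01],
    [[0,0.0005,0],[0,0,0],0.01],
    [[0,0,0],[0,0,0],0.01],
  ],
)

```text
time_s: 19.42
position: [0.6087, -0.1139, 0.1064]
tool_rot: [[0.156, 0.001, -0.988], [0.988, -0.0, 0.156], [-0.0, -1.0, -0.001]]
ft_force: [-0.7, 0.6, 4.6]
grip_width: 0.0191
```

>>> carry_out(
  plan=[
    [[0,0.0005,0],[0,0,0],0.01],
    [[0,0.0005,0],[0,0,0],0.01],
    [[0,0,0],[0,0,0],0.01],
  ],
)

```text
time_s: 19.8
position: [0.6088, -0.1139, 0.1063]
tool_rot: [[0.156, 0.001, -0.988], [0.988, -0.001, 0.156], [-0.0, -1.0, -0.001]]
ft_force: [-3.9, 1.5, 12.3]
grip_width: 0.019
```

Run:
```python
from st import *
for i in range(2):
    s=state(); a=env.get_image("scene")
crop(a,180,250,120,200,10,"pics/s7.png")
```

```text
t 19.8 pos [ 0.6088 -0.1139  0.1063] yaw 81.05 tooly [ 1.2e-03 -6.0e-04 -1.0e+00] f [-3.87  1.52 12.27] w 0.019
t 19.85 pos [ 0.6087 -0.1139  0.1063] yaw 81.05 tooly [ 1.1e-03 -6.0e-04 -1.0e+00] f [-3.41  1.72 11.83] w 0.0193
```

View pics/s7.png

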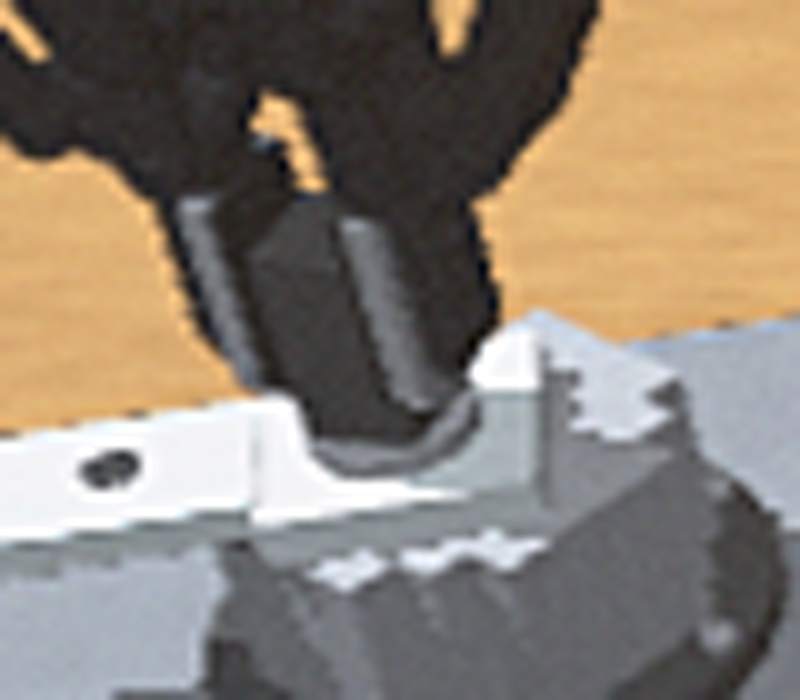

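The collar is on the arm: the contact is 34.0 mm below the bush-top contact, which equals 42 − 8 mm exactly, so the pin has not slipped in the grip. Relieving the press and opening.

>>> carry_out(
  plan=[
    [[0,-0.0014,0.0002],[0,0,0],0.01],
    [[0,0,0],[0,0,0],0.01],
    [[0,0,0],[0,0,0],0.025],
    [[0,0,0],[0,0,0],0.035],
    [[0,0,0],[0,0,0],0.045],
    [[0,0,0],[0,0,0],0.045],
    [[0,0,0],[0,0,0],0.045],
  ],
)

```text
time_s: 20.78
position: [0.6085, -0.1139, 0.1062]
tool_rot: [[0.156, -0.0, -0.988], [0.988, -0.0, 0.156], [-0.0, -1.0, 0.0]]
ft_force: [0.8, 0.3, 1.1]
grip_width: 0.0451
```

>>> carry_out(
  plan=[
    [[0,-0.01,0],[0,0,0],0.045],
    [[0,-0.02,0],[0,0,0],0.045],
    [[0,-0.04,0],[0,0,0],0.045],
    [[0,-0.05,0],[0,0,0],0.045],
    [[0,-0.05,0],[0,0,0],0.045],
    [[0,0,0],[0,0,0],0.045],
  ],
)

```text
time_s: 21.52
position: [0.6094, -0.1141, 0.2813]
tool_rot: [[0.156, 0.009, -0.988], [0.988, -0.003, 0.155], [-0.002, -1.0, -0.009]]
ft_force: [-0.8, -1.1, -0.6]
grip_width: 0.0451
```

>>> carry_out(
  plan=[
    [[0.05,0,0.04],[0,0,0],0.045],
    [[0.05,0,0.04],[0,0,0],0.045],
    [[0.05,0,0.04],[0,0,0],0.045],
    [[0.05,0,0.04],[0,0,0],0.045],
    [[0.03,0,0.02],[0,0,0],0.045],
    [[0,0,0],[0,0,0],0.045],
    [[0,0,0],[0,0,0],0.045],
  ],
)

```text
time_s: 22.4
position: [0.4697, 0.1356, 0.276]
tool_rot: [[0.156, -0.0, -0.988], [0.988, -0.0, 0.156], [-0.0, -1.0, 0.0]]
ft_force: [-0.2, -1.2, -0.5]
grip_width: 0.0451
```

Run:
```python
from st import *
import pickle
s=state()
a=env.get_image("scene");b=env.get_image("top");pickle.dump((a,b),open("p3.pkl","wb"))
crop(a,180,250,120,200,9,"pics/s8.png"); crop(b,230,310,440,540,7,"pics/t8.png")
cv2.imwrite("pics/s8full.png",a["image"][:,:,::-1])
a0,b0=pickle.load(open("p0.pkl","rb"))
# collar-underside/ grip top check
for p,n in((a,"s"),(b,"t")):
    for t in ["pin_grip","round_pin_grip","label_roll_mid","tape_roll_mid","carton_mid"]:
        for r in env.outline_of(t,p)[:4]: print(n,t,round(r["conf"],2),np.round(r["pixel"],1),r["mask"].sum())
```

```text
t 22.4 pos [0.4697 0.1356 0.276 ] yaw 81.04 tooly [-4.e-04 -3.e-04 -1.e+00] f [-0.16 -1.17 -0.53] w 0.0451
s pin_grip 0.81 [190. 393.] 414
s pin_grip 0.8 [181.3 363.2] 343
s pin_grip 0.6 [212.  157.6] 439
s round_pin_grip 0.77 [208.1 323.2] 278
s label_roll_mid 0.68 [336.8 296.8] 5688
s tape_roll_mid 0.59 [242.  463.9] 2373
s carton_mid 0.58 [299.7 376.7] 2881
t pin_grip 0.91 [261.8 492.4] 354
t pin_grip 0.57 [350.9 235. ] 242
t label_roll_mid 0.73 [164.6 356.2] 2664
t label_roll_mid 0.7 [267.2 521.5] 11511
t tape_roll_mid 0.76 [252.5 183.2] 1501
t carton_mid 0.89 [204.5 284.8] 1841
```

View pics/s8.png

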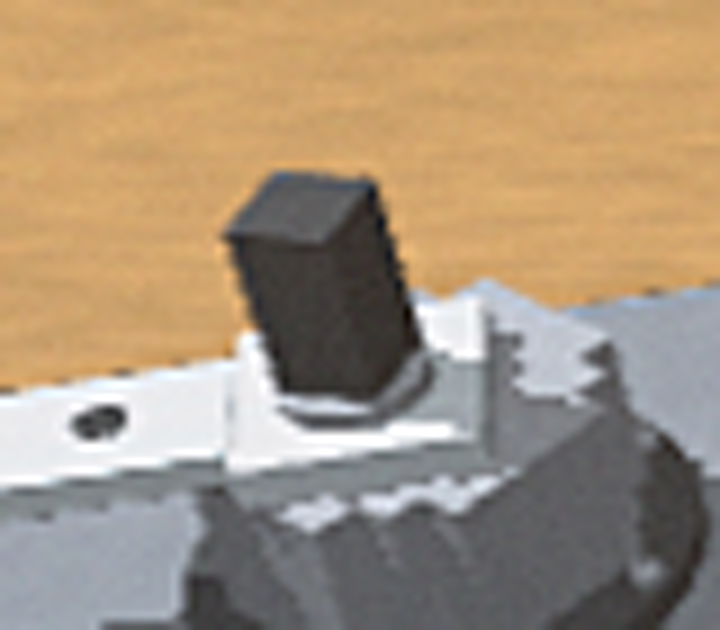

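View pics/t8.png

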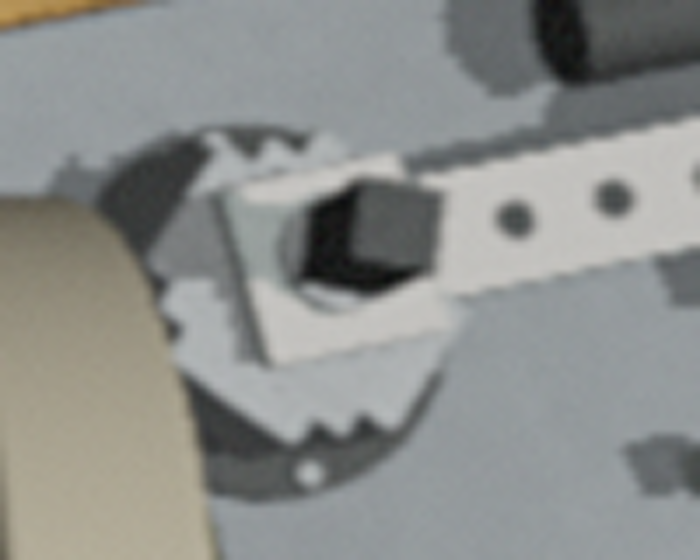

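View pics/s8full.png

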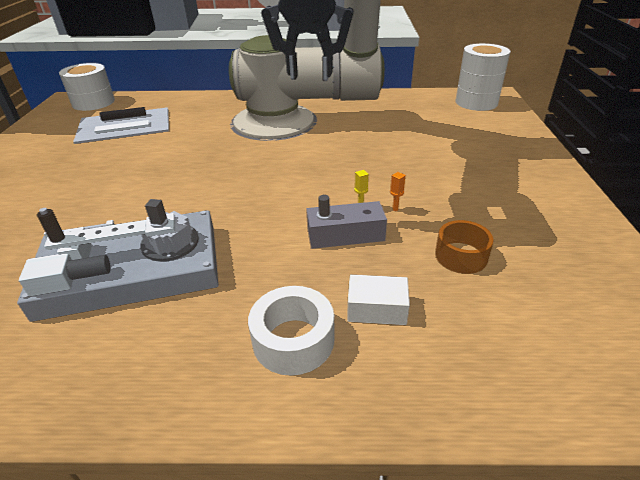

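Run:
```python
from h import *
import pickle
a,b=pickle.load(open("p3.pkl","rb"))
f=lambda p,X,c0,r0,s:np.round((proj(p,X)-[c0,r0]+.5)*s-.5,1)
th=np.radians(81.05);u=np.array([np.cos(th),np.sin(th)])*.01;v=np.array([-u[1],u[0]])
P=np.array([.6086,-.1139])
for ztop in (.133,.136):
  for z in (ztop,ztop-.036):
    Q=[[*(P+i*u+j*v),z] for i,j in((1,1),(1,-1),(-1,-1),(-1,1))]
    print(z,"scene",f(a,Q,120,180,9).tolist(),"top",f(b,Q,440,230,7).tolist())
```

```text
0.133 scene [[367.8, 181.9], [315.1, 245.6], [208.0, 236.1], [262.9, 172.8]] top [[350.7, 247.8], [362.0, 163.5], [449.3, 182.1], [438.5, 266.6]]
0.097 scene [[417.7, 346.2], [367.7, 411.5], [263.8, 401.6], [315.8, 336.8]] top [[294.5, 275.4], [305.7, 194.9], [388.7, 212.7], [378.1, 293.4]]
0.136 scene [[363.5, 167.7], [310.6, 231.3], [203.2, 221.9], [258.3, 158.7]] top [[355.6, 245.4], [367.0, 160.8], [454.6, 179.4], [443.8, 264.3]]
0.1 scene [[413.7, 332.9], [363.5, 398.0], [259.3, 388.2], [311.5, 323.5]] top [[299.0, 273.2], [310.2, 192.4], [393.6, 210.2], [382.9, 291.2]]
```

The grip's top corners in the scene view match full depth (z = 0.133) to within about 1 crop-pixel row. The 1–2 px column offset is the same camera bias seen before. The pin stands upright and the bystanders are unmoved, so I'm handing in.

Run:
```python
from rig import env
print(env.close_job())
```

```text
the job is handed in; nothing more can be done
None
```

The pivot pin is fully home through the arm's eye and the bush, released, and the job is handed in at about 23 s of the 72 s. `env.close_job()` gives no verdict, so the checks below are my own.

**What I did:** I took the square-gripped pin from the stand and put it down through the eye onto the bush top. Then I slid it, with the loose arm, about 8 mm toward roughly −30° in world axes. That was the direction the top image suggested. The pin dropped into the bore there, and I pushed it down until the collar met the arm.

**Last checks:**
- **Depth:** the collar met the arm 34.0 mm below the bush-top contact, which is exactly the 42 mm shank less the 8 mm arm. In the scene view the grip's top matches full depth to a fraction of a pixel.
- **Force:** the highest force I read between pin and arm or machine was about 12–13 N, against the 45 N limit. Forces were read only at the end of each move.
- **Upright and undisturbed:** the pin stands upright, the arm looks flat on the bush, and the eye moved about 8 mm (limit 18 mm). The round pin, rolls, carton and the yellow and orange look-alikes look unmoved in the pictures. The gripper is well clear.

**What did not agree:**
- **Detent:** it never showed in the force readings; it was probably passed between readings, and the seating depth says the nose is past it.
- **Camera offset:** the scene camera shows about 1.2 pixels (2 mm) of sideways offset against the robot's own position. That is within its stated calibration error.

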